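# Level the brake lever and point out its filler screw

### The arm

A 6-joint arm with a two-finger parallel gripper is mounted at the origin on the work surface. World frame = base frame: x ahead of the robot, y to its left, z up, the work surface at z = 0. Lengths are in mm, angles in rad, forces in N, time in s.
With the tool pointing down it reaches from about 350 to 975 mm from the base axis. Payload 7.1 kg.
Tool frame: the origin (TCP) lies at the very end of the fingers, on their centre line; the grasp point (between the pads) lies 19 mm behind it; z points along the fingers, y is the line along which they close (so a half turn about z gives the same grasp; the last joint's range is limited). The gripper opens to 88 mm and grips with 3 to 60 N. Pads are 20 mm wide; open, the fingers measure 115 mm over their backs; the gripper's body (75 mm by 178 mm) begins 61 mm behind the grasp point.
Start: joints at [1.325, 0.423, 1.63, -0, 1.089, -0.019], TCP at [140.507, 608.985, 222.675] pointing down, gripper open.
Joint ranges: [-3, 3], [-0.9, 2.11], [0.09, 2.58], [-1.31, 4.45], [0.11, 2.69], [-2.54, 2.54]. Speed limits (rad/s): [2.39, 2.39, 3.01, 3.14, 3.14, 3.14].

### API

Orientations are given as a rotation vector (axis times angle).
In Python, from workcell import sensors, imaging, close_job gives the robot as it stands. The module is installed in compiled form; this text tells all that it offers.
- The arm moves only by the tool servo_tool, never from a script. Its argument "steps" is a list of rows, each a list of 3 entries, a list of its own where there are three numbers: the shift along the world's x, y, z in m, then the turn, a rotation vector about the world's x, y, z in degrees, then the opening, from -1 (shut) to 1 (fully open). A call has exactly 8 rows; each row shifts and turns the commanded pose from where the row before left it; what a row does not reach is not made up. A row lasts 1/12 s, in which the tool goes at most 41.7 mm and 7.16 degrees, less where a joint would pass 70% of its speed; a pose out of reach is approached as far as the arm can. A call is refused whole if a number of a shift passes 0.0417 or a number of a turn 7.16, either way. A call with a gripper value outside its range is refused whole. The fingers move at their own pace and stop on an object; the grip force is fixed at half the most. Time passes only in rows, so rows that do not move let the fingers close, or fill a call up. It gives the time, the measured TCP pose, the force, the opening and the grip force at its end, in the units of the state.
- sensors.get_obs(): the state, without advancing time (a new reading comes with each control period).
- imaging.get_image(name): name is "side" or "top"; returns a dict with "color" (400x640x3 uint8, blue, green, red), "range_z" (400x640 float32, mm along the optical axis (not along the pixel's ray), 0 where there is no reading), "vertical_fov" (degrees; the focal length in pixels is half the picture's height over the tangent of half this angle, whatever the lens; pixels are square), "cx", "cy" (the principal point, pixels), "k1" (the pictures are not rectified: a ray, as slopes to the right and down, at radius r is drawn at 1 + k1 r^2 times it, then the intrinsics apply), "rvec" (rotation vector, rad) and "tvec" (3), from world to camera coordinates, as OpenCV has them. Camera axes: x right, y down, z forward; pixel columns grow to the right and rows downward; lengths in mm; the calibration is good to about 2 mm. A picture is of the moment at which its call begins.
- close_job(): hands the job in; it is judged then, once.
The state is a dict: "t": time; "qpos": joint angles; "qvel": joint speeds; "joint_torque": joint torques, N m; "ee_pos": TCP position; "orientation": TCP orientation; "ft_force": force on the tool from outside, world axes, zero at the start; "moment": the same for the moment, N m; "width": finger opening in mm; "grasp_force": force on a finger pad.
Only numpy, scipy, OpenCV 4.12 (cv2) and the standard library are available. Lean on these libraries where they do the work, as an engineer would, in place of code of your own. Each camera call takes 0.05 s, during which the arm holds its last target. There are 200 camera calls.

### The job

The left brake on this handlebar (the one on the robot's left) is about to be filled: push its blade gently down with the fingertips until the fluid reservoir is level, and take the hand off. Then show the apprentice which screw to open: point straight down at the red filler screw of the left reservoir, fingertips a couple of centimetres above it, and hold still there for two seconds without touching the reservoir or the screw, then draw the hand well away. Do not take hold of the blade or of anything else, and leave the right brake and the things on the bench as they are.

Things in the scene. Friction and masses are not known exactly. Their poses are not given: they have to be found in the camera images.
- left_brake (a joint): Angle (rad) of the LEFT brake, at the robot's left (+y), about the bar: 0 = level (reservoir cover parallel to the bench), positive = blade tipped up. Starts at 0.3 to 0.65. The clamp is done up lightly: it turns against a steady 0.3 N m or so (some 4 N at the blade), has no spring, stays where it is left and can be pushed past level.
- vise: Blue bench vise, bolted down, orange soft jaws (top 168 mm up, 104 mm wide), holding a black flat handlebar, 640 mm wide, by its middle. Origin on the bench under the bar's middle; y runs along the bar to its left end (the robot's left), x level to the side of the brake blades, away from the robot. Bar axis level, 150 mm up. Two mirror-image brakes, clamped 165 mm left and right of the middle.
- left_blade: Silver finger blade of the left brake lever, a bar 12 mm high and 11 mm wide, about 100 mm long, running outward in front of the left grip at about 73 mm from the bar's axis. Origin at its pivot; turns with the lever. It also has the usual light spring pivot by which it is squeezed towards the bar.
- left_blade_push (a point): Middle of the blade's length, on its upper face: a good place to push down. It lies 73 mm ahead of the bar's axis and 241 mm from the bar's middle, and 6 mm above the bar's axis when level. Its z axis is the normal of the blade's upper face and tips back with the lever.
- left_filler (a point): Top of the red filler screw (13 mm across, 4 mm proud) in the middle of the left reservoir's flat silver cover (30 x 58 mm, long side along the bar). Turns with the lever; z is the cover's normal. When level it lies 36 mm ahead of the bar's axis, 131 mm from the bar's middle and 32 mm above the bar's axis. Nothing stands above it.
- right_blade_push (a point): The same point on the blade of the RIGHT brake lever, which is already set and stays as it is.
- oil_bottle: Bystander, loose: white bottle of brake oil with a red cap, 60 mm across, 120 mm tall. Origin at the centre of its underside.
- fill_funnel: Bystander, loose: yellow filling funnel standing upside down, spout up, 44 mm across, 66 mm tall. Origin at the centre of its underside.
- grease_tub: Bystander, loose: white tub with a green lid, 72 mm across, 50 mm tall. Origin at the centre of its underside.
- parts_bowl: Bystander, loose: round steel bowl, 104 mm across, 36 mm tall. Origin at the centre of its underside.
- pad_box: Bystander, loose: cardboard box with an orange band, 60 x 90 x 28 mm. Origin at the centre of its underside.
- hex_key: Bystander, loose: T-handle hex key with blue handle lying flat, about 160 x 90 mm, 18 mm high. Origin at the centre of its underside.
- brake_disc: Bystander, loose: steel brake disc lying flat, 160 mm across, 4 mm thick. Origin at the centre of its underside.

How it is judged (in metres and radians):
On the way, in this order (a step that is already met when the one before it is completed fails the run):
1. the left brake is level and the hand is off it (value of joint left_brake between -0.12 and 0.12 rad and velocity of joint left_brake between -0.03 and 0.03 rad/s and contact force between anything else and left_blade below 0.2 N), for 0.2 s.
2. the fingers point straight down at the left filler screw, just above it, and stay there (value of joint left_brake between -0.12 and 0.12 rad and horizontal distance between the grasp point and left_filler below 0.016 m and distance between the grasp point and left_filler below 0.085 m and angle between the grasp point's own z axis and vertical above 2.6 rad), for 1.5 s.
At the end, for the whole second after the job is handed in: After 1.5 s of pointing down (within 30 degrees, 16 mm off its vertical at most, tips under 65 mm above the screw), the left brake stands level within 7 degrees, at rest, the hand over 100 mm away; right brake within 12 mm and bench things within 20 mm of their starts, at rest (all of step 1 and distance between the grasp point and left_filler above 0.1 m and linear speed of each of oil_bottle, fill_funnel, grease_tub, parts_bowl, pad_box, hex_key, brake_disc below 0.02 m/s and distance of each of oil_bottle, fill_funnel, grease_tub, parts_bowl, pad_box, hex_key, brake_disc from where it was at the start of the episode below 0.02 m and distance of right_blade_push from where it was at the start of the episode below 0.012 m); the robot touches nothing.
It fails at once if the left reservoir or its filler screw is touched (contact force between anything else and left_brake_c0 above 0.3 N or contact force between anything else and left_brake_c1 above 0.3 N or contact force between anything else and left_brake_c2 above 0.3 N).
It fails at once if the left blade is pushed harder than 20 N (contact force between anything else and left_blade above 20 N).
It fails at once if the left blade is taken between the fingers (x of the grasp point in the frame of left_blade_push between -0.012 and 0.012 m and y of the grasp point in the frame of left_blade_push between -0.05 and 0.05 m and z of the grasp point in the frame of left_blade_push between -0.02 and 0.01 m).
It fails at once if the right brake is moved (distance of right_blade_push from where it was at the start of the episode above 0.012 m).
It fails at once if a thing on the bench is moved or lifted (distance of any of oil_bottle, fill_funnel, grease_tub, parts_bowl, pad_box, hex_key, brake_disc from where it was at the start of the episode above 0.02 m).
It also fails if it takes over 51 s, if anything falls off the work surface, if the arm or the gripper's body presses on something with over 40 N, if the wrist force passes 120 N, or if a joint passes its speed limit or range.

## Working session

There is one attempt and no reset: what is moved stays moved. The work goes in short steps, Python scripts to look and compute and a tool call to move; the robot and the scene stay as the last step left them, time stands still between calls to the robot, and variables do not carry over. Pictures are saved under pics/ and viewed, at most 10 in all, crops included, and the job is handed in when it is done.

Besides the shell and the picture viewer there is one more tool, called after "Emit:" by a JSON object that holds its "api" and its "payload", one argument or row to a line. servo_tool: Moves the arm, as the interface text tells. Its arguments: {"type":"object","properties":{"steps":{"type":"array"}},"required":["steps"]}

```bash
mkdir -p pics; cat > h.py <<'E'
import numpy as np, cv2
from workcell import sensors, imaging
def cam(n):
    d=imaging.get_image(n); h,w=d["color"].shape[:2]
    d["f"]=h/2/np.tan(np.radians(d["vertical_fov"])/2)
    d["R"]=cv2.Rodrigues(np.array(d["rvec"],float))[0]; d["t"]=np.array(d["tvec"],float).ravel(); return d
def K(d): return np.array([[d["f"],0,d["cx"]],[0,d["f"],d["cy"]],[0,0,1.]]), np.array([d["k1"],0,0,0,0.])
def cloud(d):
    h,w=d["range_z"].shape; k,D=K(d)
    uv=np.stack(np.meshgrid(np.arange(w),np.arange(h)),-1).reshape(-1,1,2).astype(float)
    r=cv2.undistortPoints(uv,k,D).reshape(h,w,2); z=d["range_z"][...,None].astype(float)
    p=np.concatenate([r*z,z],-1)-d["t"]
    P=p@d["R"]; P[d["range_z"]<=0]=np.nan; return P
def proj(d,P):
    k,D=K(d); return cv2.projectPoints(np.array(P,float).reshape(-1,1,3),np.array(d["rvec"],float),d["t"],k,D)[0].reshape(-1,2)
E
python3 - <<'E'
from h import *
for n in("side","top"):
    d=cam(n); cv2.imwrite(f"pics/{n}0.png",d["color"]); np.save(f"{n}0.npy",cloud(d)); print(n,d["f"],d["cx"],d["cy"],d["k1"],-d["R"].T@d["t"],d["R"][2])
print(sensors.get_obs())
E
```

```text
side 506.9937552189887 318.10113746910383 197.31594556589158 -0.045301825346469864 [-243.27816614 -742.31807695 1182.12473483] [ 0.52373715  0.51546821 -0.67822704]
top 458.03664719229425 325.4894060737478 197.95771482701892 -0.043683807300431705 [ 381.72862094   67.65276632 1298.61365326] [ 0.14373483 -0.02713932 -0.98924403]
{'t': 0.1, 'qpos': array([ 1.32501909e+00,  4.23775491e-01,  1.63057989e+00,  1.55695765e-05,
        1.08860735e+00, -1.90031955e-02]), 'qvel': array([-1.32312471e-04, -3.01969680e-03, -3.79723313e-03,  5.10979842e-04,
        8.64596144e-06,  1.24611391e-03]), 'joint_torque': array([ 5.49223932e-04, -5.45613062e+01, -2.74325520e+01,  6.45018672e-02,
        1.87304348e-02, -4.56034434e-05]), 'ee_pos': array([140.37570456, 608.52947383, 221.98575421]), 'orientation': array([-3.55442227e-01, -3.12122388e+00,  2.13029692e-03]), 'ft_force': array([ 0.52554352, -0.04426366,  0.58684263]), 'moment': array([ 0.00167133, -0.0201914 ,  0.01680557]), 'grasp_force': 0.0, 'width': 87.78625737841288}
```

View pics/side0.png

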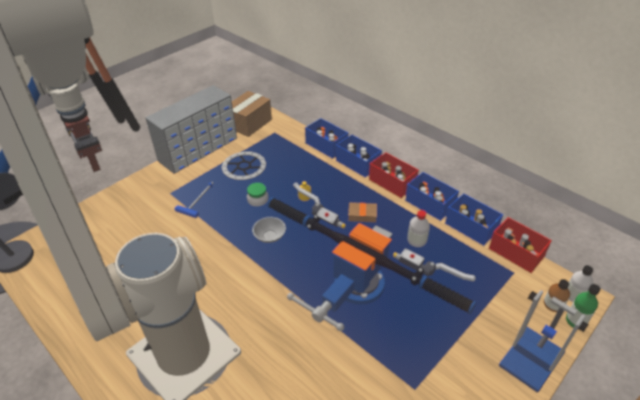

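View pics/top0.png

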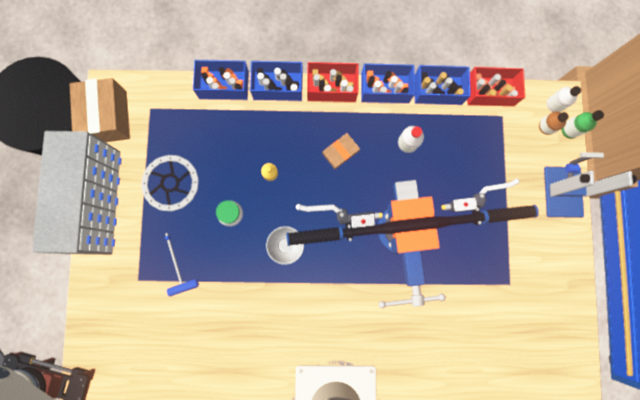

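The top picture shows the bar from (290,239) to (537,211). The left brake's blade runs from about (300,208) to (340,210), with its red screw at (363,221). The bowl is under the left grip, and the funnel is at (270,172). The side view shows the left brake's screw near (327,214) and the blade near (305,192). Next I'll measure these.

```bash
cat > m.py <<'E'
from h import *
def bar(P,c):
    dark=(c.max(2)<60)&(np.nan_to_num(P[...,2])>120)&(np.nan_to_num(P[...,2])<185)&(P[...,0]>250)&(P[...,0]<750)&(abs(P[...,1])<450)
    m=cv2.morphologyEx(dark.astype(np.uint8),cv2.MORPH_OPEN,np.ones((3,3)))
    n,l,s,_=cv2.connectedComponentsWithStats(m); return P[l>0] if n>1 else None
def rays(d,u):
    k,D=K(d); r=cv2.undistortPoints(np.array(u,float).reshape(1,1,2),k,D).ravel()
    v=d["R"].T@np.array([r[0],r[1],1]); return -d["R"].T@d["t"], v/np.linalg.norm(v)
def tri(a,ua,b,ub):
    o1,v1=rays(a,ua);o2,v2=rays(b,ub)
    s=np.linalg.lstsq(np.stack([v1,-v2],1),o2-o1,rcond=None)[0]
    p,q=o1+s[0]*v1,o2+s[1]*v2; return (p+q)/2,np.linalg.norm(p-q)
def red(d,box):
    c=d["color"].astype(int); w=np.clip(c[...,2]-np.maximum(c[...,1],c[...,0])-40,0,None).astype(float)
    x0,x1,y0,y1=box; k=np.zeros_like(w);k[y0:y1,x0:x1]=w[y0:y1,x0:x1]; ys,xs=np.nonzero(k); W=k[ys,xs]
    return np.array([(xs*W).sum(),(ys*W).sum()])/W.sum(), len(xs)
E
python3 - <<'E'
from m import *
np.set_printoptions(precision=1,suppress=True)
t=cam("top");s=cam("side")
for d,n in((t,"top"),(s,"side")):
    P=cloud(d);b=bar(P,d["color"]); 
    top=b
    vx=cv2.fitLine(top.astype(np.float32),cv2.DIST_HUBER,0,.01,.01).ravel(); print(n,len(b),vx,np.percentile(b,[1,99],axis=0))
    big=cv2.resize(d["color"][130:290,240:440] if n=="top" else d["color"][160:300,240:440],None,fx=4,fy=4,interpolation=cv2.INTER_CUBIC); cv2.imwrite(f"pics/{n}z.png",cv2.resize(big,(800,big.shape[0]))[:600])
ut,a=red(t,(352,376,212,230)); us,b=red(s,(316,340,205,224)); print(ut,a,us,b,"L filler",tri(t,ut,s,us))
ut,a=red(t,(455,478,196,213)); us,b=red(s,(398,424,248,264)); print(ut,a,us,b,"R filler",tri(t,ut,s,us))
E
```

```text
top 523 [ -0.1   1.   -0.  452.4  56.7 163.6] [[435.5 -29.7 154.7]
 [469.4 122.8 170. ]]
side 1356 [  -0.1    1.     0.   475.7 -184.   161.1] [[ 431.3 -447.   147.4]
 [ 516.8  114.9  170.3]]
[362.9 221. ] 21 [326.2 214.1] 11 L filler (array([487.3, -54.1, 192.1]), np.float64(0.5143344736225709))
[465.4 203.9] 20 [411.8 255.5] 16 R filler (array([ 535.1, -312.4,  180.9]), np.float64(0.013881020982990178))
```

View pics/topz.png

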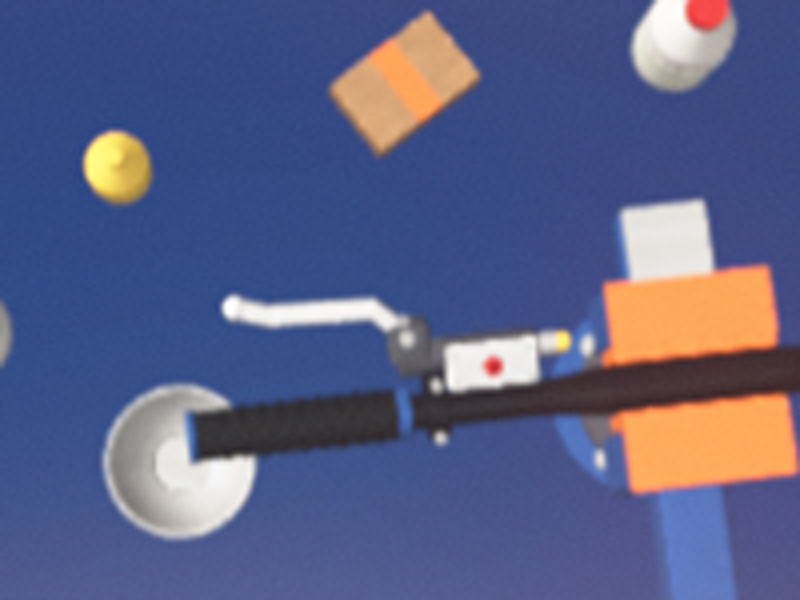

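View pics/sidez.png

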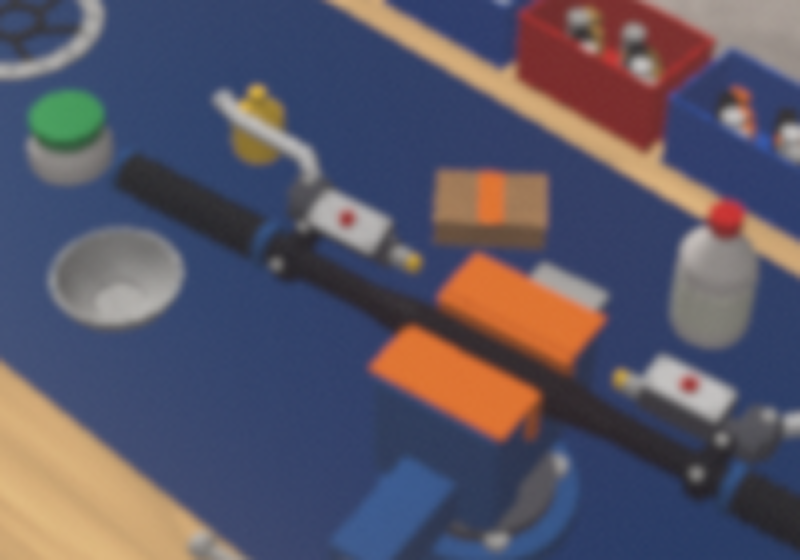

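The top crop shows the left blade from (232,305) to (380,308) in crop pixels and the screw at (493,366). In the side crop the screw is at (347,218). The triangulated screws are 263 mm apart (262 expected), and the right one is at z 181 (182 expected), so both are good. Next is the bar axis and the blade.

```bash
python3 - <<'E'
from m import *
np.set_printoptions(precision=1,suppress=True)
t=cam("top");s=cam("side")
def plane(d,u,z):
    o,v=rays(d,u); return o+v*(z-o[2])/v[2]
c=t["color"]; m=(c.max(2)<75).astype(np.uint8); m[:190]=0;m[260:]=0;m[:,:270]=0;m[:,545:]=0
cols=[];
for x in list(range(296,336,3))+list(range(490,535,3)):
    ys=np.nonzero(m[:,x])[0]
    if len(ys)>3: cols.append(plane(t,(x,(ys.min()+ys.max())/2),150))
C=np.array(cols); p=np.polyfit(C[:,1],C[:,0],1); r=C[:,0]-np.polyval(p,C[:,1]); k=abs(r)<4; p=np.polyfit(C[k,1],C[k,0],1)
print("bar x=",p, "res",r, "yaw deg",np.degrees(np.arctan(p[0])))
yv=np.array([p[0],1,0]);yv/=np.linalg.norm(yv); xv=np.array([yv[1],-yv[0],0])
xs=np.nonzero(m[235:244].any(0))[0]; 
L=np.array([487.3,-54.1,192.1]);Rr=np.array([535.1,-312.4,180.9])
B=np.array([p[1],0,150.])
mid=(L+Rr)/2@yv; O=B+yv*(mid-B@yv); O[2]=0
F=np.stack([xv,yv,[0,0,1]])
print("origin",O,"xv",xv,"L local",F@(L-O),"R local",F@(Rr-O))
S=cloud(t); hsv=cv2.cvtColor(c,cv2.COLOR_BGR2HSV)
for n,d in(("top",t),("side",s)):
    P=cloud(d); q=(P-O)@F.T; hs=cv2.cvtColor(d["color"],cv2.COLOR_BGR2HSV)
    k=(hs[...,1]<60)&(hs[...,2]>130)&(q[...,0]>45)&(q[...,0]<110)&(q[...,1]>185)&(q[...,1]<310)&(q[...,2]>140)&(q[...,2]<240)
    Q=q[k]; print(n,len(Q))
    for a in range(190,310,15):
        z=Q[(Q[:,1]>=a)&(Q[:,1]<a+15)]
        if len(z): print(a,len(z),np.median(z,0))
for n,pt in dict(O=O).items(): pass
# bystander heights near blade
q=(S-O)@F.T
fy=(c[...,2]>150)&(c[...,1]>120)&(c[...,0]<110)
for (x0,x1,y0,y1,n) in((258,282,160,184,"funnel"),):
    k=np.zeros_like(fy);k[y0:y1,x0:x1]=fy[y0:y1,x0:x1];print(n,np.nanmedian(S[k],0),np.nanmedian(q[k],0))
E
```

```text
bar x= [ -0.1 460.5] res [-0.5  1.1  0.3  0.7 -0.1 -1.   0.7 -0.2 -1.   0.7 -0.2 -1.   0.6 -0.2
  0.8 -0.  -0.9  0.8 -0.1 -1.   0.7 -0.2  0.2] yaw deg -7.24096570915612
origin [ 484.3 -186.7    0. ] xv [1.  0.1 0. ] L local [ 19.7 131.1 192.1] R local [  34.6 -131.1  180.9]
top 218
190 34 [ 62.2 196.7 184.2]
205 30 [ 64.3 212.2 184.6]
220 32 [ 65.9 227.5 185.7]
235 29 [ 66.5 242.6 186. ]
250 29 [ 66.3 257.5 185. ]
265 33 [ 70.3 272.3 187.5]
280 20 [ 73.8 284.  189.4]
side 121
190 19 [ 59.2 197.9 185.8]
205 16 [ 60.9 213.6 185.1]
220 20 [ 61.6 228.5 185.4]
235 15 [ 60.6 242.6 187.6]
250 16 [ 63.7 254.4 186.6]
265 22 [ 67.5 272.8 186.7]
280 7 [ 71.  282.5 188.6]
funnel [632.2 185.6  43.9] [192.9 350.   43.9]
```

Emit:
{"api": "servo_tool", "payload": {
  "steps": [
    [[0.02, -0.03, 0.004], [0, 0, 5], -1],
    [[0.023, -0.034, 0.002], [0, 0, 5], -1],
    [[0.023, -0.034, 0.002], [0, 0, 5], -1],
    [[0.023, -0.034, 0.002], [0, 0, 5], -1],
    [[0.023, -0.034, 0.002], [0, 0, 0], -1],
    [[0.023, -0.034, 0.002], [0, 0, 0], -1],
    [[0.023, -0.034, 0.002], [0, 0, 0], -1],
    [[0.023, -0.034, 0.002], [0, 0, 0], -1]
  ]
}}

```text
t: 0.97
ee_pos: [322.1, 339.3, 240.9]
orientation: [-0.193, 3.135, 0.0]
ft_force: [1.4, 0.6, -0.9]
width: 37.9
grasp_force: 0.0
```

Emit:
{"api": "servo_tool", "payload": {
  "steps": [
    [[0.023, -0.034, 0], [0, 0, 0], -1],
    [[0.023, -0.034, 0], [0, 0, 0], -1],
    [[0.023, -0.034, 0], [0, 0, 0], -1],
    [[0.023, -0.034, 0], [0, 0, 0], -1],
    [[0.023, -0.034, 0], [0, 0, 0], -1],
    [[0.023, -0.034, 0], [0, 0, 0], -1],
    [[0.02, -0.03, 0], [0, 0, 0], -1],
    [[0, 0, 0], [0, 0, 0], -1]
  ]
}}

```text
t: 1.63
ee_pos: [482.7, 102.6, 241.0]
orientation: [-0.185, 3.134, -0.002]
ft_force: [0.5, -0.1, -0.1]
width: 0.8
grasp_force: 0.0
```

Emit:
{"api": "servo_tool", "payload": {
  "steps": [
    [[0.02, -0.02, 0], [0, 0, 0], -1],
    [[0.018, -0.0215, 0], [0, 0, 0], -1],
    [[0, 0, -0.015], [0, 0, 0], -1],
    [[0, 0, -0.015], [0, 0, 0], -1],
    [[0, 0, -0.008], [0, 0, 0], -1],
    [[0, 0, 0], [0, 0, 0], -1],
    [[0, 0, 0], [0, 0, 0], -1],
    [[0, 0, 0], [0, 0, 0], -1]
  ]
}}

```text
t: 2.3
ee_pos: [517.7, 65.9, 203.3]
orientation: [-0.193, 3.135, 0.0]
ft_force: [0.2, -0.1, -0.1]
width: 0.6
grasp_force: 0.0
```

```bash
python3 - <<'E'
from m import *
s=cam("side"); t=cam("top")
a=cv2.resize(s["color"][140:240,240:400],None,fx=4.5,fy=3*1.5,interpolation=cv2.INTER_CUBIC)
cv2.imwrite("pics/chk.png",a)
p=sensors.get_obs()["ee_pos"];print(p,proj(s,p),(proj(s,p)-[240,140])*4.5)
E
```

```text
[517.9031634   65.89197197 203.54170266] [[303.46921344 186.15694402]] [[285.6114605  207.70624809]]
```

View pics/chk.png

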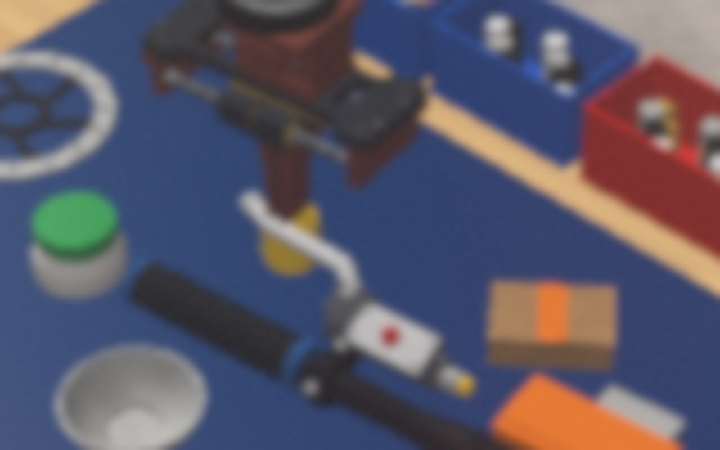

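The side crop shows the fingertips at about (286,208), just above and behind the middle of the blade and clear of it. I'll descend gently, following the blade's arc outward.

Emit:
{"api": "servo_tool", "payload": {
  "steps": [
    [[0.001, -0.004, -0.003], [0, 0, 0], -1],
    [[0, 0, -0.003], [0, 0, 0], -1],
    [[0, 0, -0.002], [0, 0, 0], -1],
    [[0, 0, -0.002], [0, 0, 0], -1],
    [[0, 0, -0.002], [0, 0, 0], -1],
    [[0, 0, -0.002], [0, 0, 0], -1],
    [[0, 0, -0.002], [0, 0, 0], -1],
    [[0, 0, -0.002], [0, 0, 0], -1]
  ]
}}

```text
t: 3.07
ee_pos: [520.0, 61.7, 185.4]
orientation: [-0.192, 3.133, 0.0]
ft_force: [3.3, 0.9, 6.0]
width: 0.8
grasp_force: 3.2
```

Emit:
{"api": "servo_tool", "payload": {
  "steps": [
    [[0.0005, 0, -0.002], [0, 0, 0], -1],
    [[0.0005, 0, -0.002], [0, 0, 0], -1],
    [[0.0005, 0, -0.002], [0, 0, 0], -1],
    [[0.0005, 0, -0.002], [0, 0, 0], -1],
    [[0.0005, 0, -0.002], [0, 0, 0], -1],
    [[0.0005, 0, -0.002], [0, 0, 0], -1],
    [[0, 0, 0], [0, 0, 0], -1],
    [[0, 0, 0], [0, 0, 0], -1]
  ]
}}

```text
t: 3.73
ee_pos: [523.8, 61.9, 173.8]
orientation: [-0.192, 3.131, 0.001]
ft_force: [3.4, 1.1, 4.7]
width: 0.5
grasp_force: 2.5
```

Emit:
{"api": "servo_tool", "payload": {
  "steps": [
    [[0.0005, 0, -0.0025], [0, 0, 0], -1],
    [[0.0005, 0, -0.0025], [0, 0, 0], -1],
    [[0.0005, 0, -0.0025], [0, 0, 0], -1],
    [[0, 0, -0.0025], [0, 0, 0], -1],
    [[0, 0, -0.0025], [0, 0, 0], -1],
    [[0, 0, -0.0025], [0, 0, 0], -1],
    [[0, 0, -0.0018], [0, 0, 0], -1],
    [[0, 0, 0], [0, 0, 0], -1]
  ]
}}

```text
t: 4.4
ee_pos: [524.4, 61.6, 156.4]
orientation: [-0.192, 3.133, 0.0]
ft_force: [3.1, 0.2, 4.1]
width: 0.4
grasp_force: 2.0
```

Emit:
{"api": "servo_tool", "payload": {
  "steps": [
    [[0, 0, 0.002], [0, 0, 0], -1],
    [[0, 0, 0.004], [0, 0, 0], -1],
    [[0, 0, 0.01], [0, 0, 0], -1],
    [[0, 0, 0.02], [0, 0, 0], -1],
    [[0, 0, 0.03], [0, 0, 0], -1],
    [[0, 0, 0.02], [0, 0, 0], -1],
    [[0, 0, 0], [0, 0, 0], -1],
    [[0, 0, 0], [0, 0, 0], -1]
  ]
}}

```text
t: 5.07
ee_pos: [523.2, 61.5, 243.1]
orientation: [-0.192, 3.134, 0.0]
ft_force: [0.8, 0.6, -0.2]
width: 0.9
grasp_force: 0.0
```

```bash
python3 - <<'E'
from m import *
np.set_printoptions(precision=1,suppress=True)
t=cam("top");s=cam("side")
O=np.array([483.,-186.8,0]);F=np.array([[.992,.126,0],[-.126,.992,0],[0,0,1]])
print(proj(t,[502,-52,182]),proj(s,[502,-52,182]),sensors.get_obs()["ee_pos"],sensors.get_obs()["ft_force"])
us,b=red(s,(316,345,205,230)); print(us,b)
ut,a=red(t,(352,376,210,230)); print(ut,a)
L,e=tri(t,ut,s,us); print(L,e,F@(L-O))
cv2.imwrite("pics/c2.png",np.vstack([cv2.resize(t["color"][170:260,270:430],(720,300)),cv2.resize(s["color"][140:240,240:430],(720,300))]))
E
```

```text
[[361.5 215.5]] [[329.4 213.6]] [522.   61.4 241.1] [ 0.1 -0.3  0.2]
[329.6 214. ] 12
[nan nan] 0
 ** On entry to DLASCL parameter number  4 had an illegal value
 ** On entry to DLASCL parameter number  4 had an illegal value
 ** On entry to DLASCL parameter number  4 had an illegal value
 ** On entry to DLASCL parameter number  4 had an illegal value
 ** On entry to DLASCL parameter number  5 had an illegal value
 ** On entry to DLASCL parameter number  4 had an illegal valuem.py:16: RuntimeWarning: invalid value encountered in divide
  return np.array([(xs*W).sum(),(ys*W).sum()])/W.sum(), len(xs)
Traceback (most recent call last):
  File "m.py", line 11, in tri
    s=np.linalg.lstsq(np.stack([v1,-v2],1),o2-o1,rcond=None)[0]
      ~~~~~~~~~~~~~~~^^^^^^^^^^^^^^^^^^^^^^^^^^^^^^^^^^^^^^^
numpy.linalg.LinAlgError: SVD did not converge in Linear Least Squares
```

The side pixel matches the predicted level screw, but the arm hides it in the top view. I'll step aside for a two-view check.

Emit:
{"api": "servo_tool", "payload": {
  "steps": [
    [[-0.01, 0.04, 0], [0, 0, 0], -1],
    [[-0.01, 0.04, 0], [0, 0, 0], -1],
    [[-0.01, 0.04, 0], [0, 0, 0], -1],
    [[-0.01, 0.04, 0], [0, 0, 0], -1],
    [[-0.01, 0.04, 0], [0, 0, 0], -1],
    [[-0.01, 0.04, 0], [0, 0, 0], -1],
    [[0, 0, 0], [0, 0, 0], -1],
    [[0, 0, 0], [0, 0, 0], -1]
  ]
}}

```text
t: 5.83
ee_pos: [461.4, 302.9, 240.2]
orientation: [0.198, -3.133, 0.003]
ft_force: [0.3, 0.0, -0.6]
width: 0.3
grasp_force: 0.0
```

```bash
python3 - <<'E'
from m import *
np.set_printoptions(precision=1,suppress=True)
t=cam("top");s=cam("side")
O=np.array([483.,-186.8,0]);F=np.array([[.992,.126,0],[-.126,.992,0],[0,0,1]])
cv2.imwrite("pics/c2.png",np.vstack([cv2.resize(t["color"][170:260,270:430],(720,300)),cv2.resize(s["color"][140:240,240:430],(720,300))]))
us,b=red(s,(316,345,205,230)); ut,a=red(t,(352,376,208,230)); print(us,b,ut,a)
if a:
    L,e=tri(t,ut,s,us); print(L,e,F@(L-O))
for d in (t,s):
    hs=cv2.cvtColor(d["color"],cv2.COLOR_BGR2HSV); q=(cloud(d)-O)@F.T
    k=(hs[...,1]<60)&(hs[...,2]>130)&(abs(q[...,0]-73)<20)&(abs(q[...,1]-235)<25)&(abs(q[...,2]-156)<25); print(k.sum(),np.median(q[k],0))
print(sensors.get_obs()["ee_pos"])
E
```

```text
[329.6 214. ] 12 [361.5 215.2] 23
[502.9 -52.2 179.7] 0.2643257019659579 [ 36.7 131.  179.7]
90 [ 74.1 234.6 154.8]
56 [ 70.4 236.7 154.7]
[462.3 300.7 240.6]
```

View pics/c2.png

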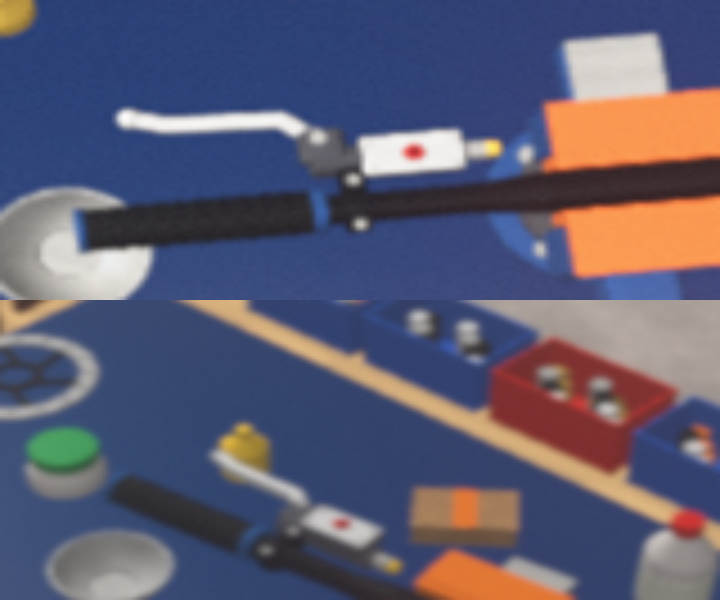

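The two pictures show the brake level: the screw triangulates to (502.9,-52.2,179.7) and the blade top is at about 155 mm. Step 1 is done, so I'll move over the screw at a safe height.

Emit:
{"api": "servo_tool", "payload": {
  "steps": [
    [[0.005, -0.035, 0], [0, 0, 0], -1],
    [[0.005, -0.035, 0], [0, 0, 0], -1],
    [[0.005, -0.035, 0], [0, 0, 0], -1],
    [[0.005, -0.035, 0], [0, 0, 0], -1],
    [[0.005, -0.035, 0], [0, 0, 0], -1],
    [[0.005, -0.035, 0], [0, 0, 0], -1],
    [[0.005, -0.035, 0], [0, 0, 0], -1],
    [[0.005, -0.035, 0], [0, 0, 0], -1]
  ]
}}

```text
t: 6.6
ee_pos: [502.2, 18.0, 241.5]
orientation: [0.188, -3.135, 0.0]
ft_force: [0.9, 1.2, -0.8]
width: 0.5
grasp_force: 0.0
```

Emit:
{"api": "servo_tool", "payload": {
  "steps": [
    [[0, -0.035, 0], [0, 0, 0], -1],
    [[0, -0.03, 0], [0, 0, 0], -1],
    [[0, -0.008, 0], [0, 0, 0], -1],
    [[0, 0, 0], [0, 0, 0], -1],
    [[0, 0, 0], [0, 0, 0], -1],
    [[0, 0, 0], [0, 0, 0], -1],
    [[0, 0, 0], [0, 0, 0], -1],
    [[0, 0, 0], [0, 0, 0], -1]
  ]
}}

```text
t: 7.27
ee_pos: [503.0, -50.4, 241.8]
orientation: [0.194, -3.135, -0.0]
ft_force: [-0.1, 0.5, -0.2]
width: 0.4
grasp_force: 0.0
```

Now descend to about 27 mm above the screw and hold.

Emit:
{"api": "servo_tool", "payload": {
  "steps": [
    [[0, -0.002, -0.01], [0, 0, 0], -1],
    [[0, 0, -0.01], [0, 0, 0], -1],
    [[0, 0, -0.008], [0, 0, 0], -1],
    [[0, 0, -0.005], [0, 0, 0], -1],
    [[0, 0, 0], [0, 0, 0], -1],
    [[0, 0, 0], [0, 0, 0], -1],
    [[0, 0, 0], [0, 0, 0], -1],
    [[0, 0, 0], [0, 0, 0], -1]
  ]
}}

```text
t: 7.93
ee_pos: [503.3, -53.6, 209.2]
orientation: [-0.192, 3.135, -0.0]
ft_force: [-0.3, 0.1, 0.7]
width: 0.6
grasp_force: 0.0
```

Emit:
{"api": "servo_tool", "payload": {
  "steps": [
    [[0, 0, 0], [0, 0, 0], -1],
    [[0, 0, 0], [0, 0, 0], -1],
    [[0, 0, 0], [0, 0, 0], -1],
    [[0, 0, 0], [0, 0, 0], -1],
    [[0, 0, 0], [0, 0, 0], -1],
    [[0, 0, 0], [0, 0, 0], -1],
    [[0, 0, 0], [0, 0, 0], -1],
    [[0, 0, 0], [0, 0, 0], -1]
  ]
}}

```text
t: 8.6
ee_pos: [503.0, -53.5, 208.9]
orientation: [0.192, -3.136, 0.0]
ft_force: [0.5, 0.2, 0.4]
width: 0.4
grasp_force: 0.0
```

Emit:
{"api": "servo_tool", "payload": {
  "steps": [
    [[0, 0, 0], [0, 0, 0], -1],
    [[0, 0, 0], [0, 0, 0], -1],
    [[0, 0, 0], [0, 0, 0], -1],
    [[0, 0, 0], [0, 0, 0], -1],
    [[0, 0, 0], [0, 0, 0], -1],
    [[0, 0, 0], [0, 0, 0], -1],
    [[0, 0, 0], [0, 0, 0], -1],
    [[0, 0, 0], [0, 0, 0], -1]
  ]
}}

```text
t: 9.27
ee_pos: [503.0, -53.5, 208.9]
orientation: [-0.192, 3.136, 0.0]
ft_force: [0.3, 0.4, 1.2]
width: 0.1
grasp_force: 0.0
```

Emit:
{"api": "servo_tool", "payload": {
  "steps": [
    [[0, 0, 0], [0, 0, 0], -1],
    [[0, 0, 0], [0, 0, 0], -1],
    [[0, 0, 0], [0, 0, 0], -1],
    [[0, 0, 0], [0, 0, 0], -1],
    [[0, 0, 0], [0, 0, 0], -1],
    [[0, 0, 0], [0, 0, 0], -1],
    [[0, 0, 0], [0, 0, 0], -1],
    [[0, 0, 0], [0, 0, 0], -1]
  ]
}}

```text
t: 9.93
ee_pos: [503.0, -53.5, 208.9]
orientation: [-0.192, 3.136, 0.0]
ft_force: [0.2, 0.7, 0.1]
width: 0.5
grasp_force: 0.0
```

Emit:
{"api": "servo_tool", "payload": {
  "steps": [
    [[0, 0, 0], [0, 0, 0], -1],
    [[0, 0, 0], [0, 0, 0], -1],
    [[0, 0, 0], [0, 0, 0], -1],
    [[0, 0, 0], [0, 0, 0], -1],
    [[0, 0, 0], [0, 0, 0], -1],
    [[0, 0, 0], [0, 0, 0], -1],
    [[0, 0, 0], [0, 0, 0], -1],
    [[0, 0, 0], [0, 0, 0], -1]
  ]
}}

```text
t: 10.6
ee_pos: [503.0, -53.5, 208.9]
orientation: [0.192, -3.136, -0.0]
ft_force: [0.8, -0.4, -0.6]
width: 0.4
grasp_force: 0.0
```

Held 2.7 s. Now I'll draw away, up and then to the left.

Emit:
{"api": "servo_tool", "payload": {
  "steps": [
    [[0, 0, 0.015], [0, 0, 0], -1],
    [[0, 0, 0.03], [0, 0, 0], -1],
    [[0, 0, 0.03], [0, 0, 0], -1],
    [[-0.005, 0.035, 0], [0, 0, 0], -1],
    [[-0.005, 0.035, 0], [0, 0, 0], -1],
    [[-0.005, 0.035, 0], [0, 0, 0], -1],
    [[-0.005, 0.035, 0], [0, 0, 0], -1],
    [[-0.005, 0.035, 0], [0, 0, 0], -1]
  ]
}}

```text
t: 11.27
ee_pos: [477.6, 122.9, 284.1]
orientation: [-0.191, 3.135, 0.0]
ft_force: [-0.1, 0.0, 1.1]
width: 0.4
grasp_force: 0.0
```

Emit:
{"api": "servo_tool", "payload": {
  "steps": [
    [[-0.01, 0.035, 0], [0, 0, 0], -1],
    [[-0.01, 0.035, 0], [0, 0, 0], -1],
    [[-0.01, 0.035, 0], [0, 0, 0], -1],
    [[-0.01, 0.035, 0], [0, 0, 0], -1],
    [[-0.005, 0.02, 0], [0, 0, 0], -1],
    [[0, 0, 0], [0, 0, 0], -1],
    [[0, 0, 0], [0, 0, 0], -1],
    [[0, 0, 0], [0, 0, 0], -1]
  ]
}}

```text
t: 11.93
ee_pos: [433.0, 280.9, 283.7]
orientation: [0.192, -3.135, 0.001]
ft_force: [0.3, 0.6, 1.3]
width: 0.7
grasp_force: 0.0
```

```bash
python3 - <<'E'
from m import *
t=cam("top");s=cam("side")
us,b=red(s,(316,345,205,230)); ut,a=red(t,(352,376,208,230)); print(tri(t,ut,s,us),sensors.get_obs()["ee_pos"])
from workcell import close_job
print(close_job())
E
```

```text
(array([502.92868406, -52.23305476, 179.70711444]), np.float64(0.2283645372489014)) [433.28945407 280.350358   283.81647392]
the job is handed in; nothing more can be done
None
```

The job is handed in (no verdict was returned): the left brake was pushed level (about 0.03 rad off by camera), the hand held about 28 mm above the filler screw for 2.7 s, then was drawn about 350 mm away.

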